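# Count three brass nuts off a rocking counting tray

### The arm

A 6-joint arm with a two-finger parallel gripper is mounted at the origin on a cart in front of the work surface, level with it; the furniture and walls round the work are solid. World frame = base frame: x ahead of the robot, y to its left, z up, the work surface at z = 0. Lengths are in mm, angles in degrees, forces in N, time in s.
With the tool pointing down it reaches from about 350 to 850 mm from the base axis. Payload 8.1 kg.
Tool frame: the origin (TCP) lies at the very end of the fingers, on their centre line; the grasp point (between the pads) lies 19 mm behind it; z points along the fingers, y is the line along which they close (so a half turn about z gives the same grasp; the last joint's range is limited). The gripper opens to 85 mm and grips with 20 to 120 N. Pads are 22 mm wide; open, the fingers measure 114 mm over their backs; the gripper's body (76 mm by 85 mm) begins 54 mm behind the grasp point. The pads swing forward as they close: fully open they stand 13 mm farther back than shut.
Start: joints at [72.055, 7.471, 85.268, -0, 87.261, -4.893], TCP at [135.478, 584.509, 231.292] pointing down, gripper open.
Joint ranges: [-169.43, 169.43], [-51.17, 129.36], [1.28, 143.12], [-76.62, 256.62], [0, 156.53], [-152.29, 152.29]. Speed limits (degrees/s): [136.94, 136.94, 159.86, 180, 180, 180].

### API

Orientations are given as [roll, pitch, yaw] about the fixed x, y, z axes, in that order (R = Rz(yaw) Ry(pitch) Rx(roll)).
In Python, from bench import * gives the robot as it stands.
- The arm moves only by the tool play_rows, never from a script. Its argument "increments" is a list of rows, each a list of 3 entries, a list of its own where there are three numbers: the gripper's target within -1 to 1 (fully open at 1, half-way at 0, shut at -1), then the shift along the tool's x, y, z in mm, then the turn about the tool's z in rad. A call has 1 to 12 rows; each row shifts and turns the commanded pose from where the row before left it, along the tool's axes as they then stand; what a row does not reach is not made up. A row lasts 1/12 s, in which the tool goes at most 41.7 mm and 7.16 degrees, less where a joint would pass 70% of its speed; a pose out of reach is approached as far as the arm can. A call is refused whole if a number of a shift passes 41.7 or a number of a turn 0.125, either way. A call with a gripper value outside its range is refused whole. The fingers move at their own pace and stop on an object; "force" is the grip in N (left out, the last holds). Time passes only in rows, so rows that do not move let the fingers close. It gives the time, the measured TCP pose, the force, the opening and the grip force at its end, in the units of the state.
- sense(): the state, without advancing time (a new reading comes with each control period).
- snapshot(name): name is "side" or "top" or "wrist"; returns a dict with "color" (420x560x3 uint8, red, green, blue), "intrinsics" (3x3 intrinsics, pixels), "world_from_camera" (4x4, takes a point from camera to world coordinates). Camera axes: x right, y down, z forward; pixel columns grow to the right and rows downward; lengths in mm; the calibration is good to about 2 mm. A picture is of the moment at which its call begins. There is no depth.
- hand_in(): hands the job in; it is judged then, once.
Trained networks look in a picture, given as the dict that the camera call returned (one of the last four; its "shot" number tells which), for a name from the list of things; names that differ only in an ending like _2 or _b are one class to them, and where a whole thing is asked for, a point or a joint stands for the part that bears it (a point fixed in the world has none). Each returns a list of dicts, best first, with "p" (0 to 1); they miss things now and then, are a little off and sometimes report something else, mostly with a low value. They report only what shows in the picture. A call takes as long as a camera call.
- find_in(query, picture): "xyz" ([x, y, z] in mm, in the coordinates of the camera as it stood for that picture, good to about 4 mm: the middle of the surface that is visible of it).
- regions_of(query, picture): "mask" (420x560 bool, what is visible of it).
- pinpoint(query, picture): "xyz" ([x, y, z] in mm, in the coordinates of the camera as it stood for that picture, good to about 4 mm: a listed point, or the origin of a listed thing).
The state is a dict: "time": time; "joint_pos": joint angles; "qd": joint speeds; "joint_efforts": joint torques, N m; "tool_pos": TCP position; "tcp_rot": TCP orientation; "ft_force": force on the tool from outside, world axes, zero at the start; "wrist_torque": the same for the moment, N m; "finger_gap": finger opening in mm; "grip_force": force on a finger pad.
Only numpy, scipy, OpenCV 4.12 (cv2) and the standard library are available. Lean on these libraries where they do the work, as an engineer would, in place of code of your own. Each camera call takes 0.05 s, during which the arm holds its last target. There are 200 camera calls.

### The job

Make up an order of the three brass nuts on the blue counting tray, where two dark steel ones have got mixed in: without lifting any nut off the tray, sweep just the brass ones across the deck into the trough along the far side, the steel ones staying on the deck, then shut the orange lid over them. With the lid shut, press the green tab down to tip the two steel nuts into the grey bin, and only then press the yellow tab down to pour the three brass ones into the red bin. Finish with the tray let go and level again, the lid shut, and the tape measure, the thread spool and the white can beside the tray left where they stand.

Things in the scene. Friction and masses are not known exactly. Their poses are not given: they have to be found in the camera images.
- stand: fixed stand of the counting tray: dark base plate on 22 high feet, a grey post in front and one behind carrying the tray's pivot. Origin on the worktop under the pivot; x points from the tabs (robot's side) to the trough, y left, z up; offsets below are in this frame, mm. Pivot axis along x at y 0, z 172. With both bins it spans x -119..111, y -250..250; posts 36 wide, x -90..-80 and 101..111, up to z 178
- tray (a joint): tilt (rad) of the blue tray about its pivot: 0 level, stops at +-0.56, positive = left (green, +y) end down. A spring (1.3 Nm/rad) levels it again within 0.05 when let go; a tab fully down takes about 8 N. At 0.5 nuts slide (friction about 0.18) and are out in about 1.5 s: tipped left off the deck's open left end into the grey bin; tipped right out of the trough's open right end into the red bin. Should nuts jam, tip again
- deck (a point): middle of the blue deck's upper face (x -14, y 0, z 178 when level); turns with the tray. The deck is flat, 113 deep (x -71..42), 260 long (y -130..130), with an 8 high lip on the robot's side (x -77..-71), a 20 high wall at its right end and an open left end. At x 42 it drops by a sheer step into the trough
- trough (a point): middle of the trough's floor (x 63, y -11), 45 below the deck; turns with the tray. The trough is 44 wide (x 42..86) and 282 long (y -152..130), closed at the left end, open at the right, where it runs 22 past the deck as a spout; its back wall (x 86..92) stands 3 above the deck
- lid (a joint): opening angle in rad of the orange lid: 0 shut (flat over the trough), 1.57 upright, up to 1.95 leaning back. A stiff hinge (about 0.035 Nm) holds it at any angle; it does not fall shut and is to be pushed all the way down
- lid_hinge (a point): middle of the lid's hinge line, along the stand's y at x 89, z 182 (tray level). The lid is a plate 246 long, 3 thick, reaching 45 from the hinge; from beyond upright it swings towards the robot to shut. Open, its edge stands about 45 above the deck; it can be pushed over from behind, then pressed down from above
- lid_edge (a point): middle of the lid's free edge, a 8 high rim 43 from the hinge, on the side that is uppermost when shut
- green_tab (a point): middle of the green press tab's upper face, at x -99, y 99, z 186 when level: a ribbed plate 44 by 62, 6 thick, at the left front of the tray; pushing it down tips the tray left
- yellow_tab (a point): middle of the yellow press tab's upper face, at x -99, y -99, z 186 when level; same size; pushing it down tips the tray right
- return_bin_floor (a point): middle of the inner floor of the grey bin (fixed, x -86..56, y 70..250, floor at z 26), walls 4 thick, 36 high (from z 22) next to the tray, 95 high farther out
- order_bin_floor (a point): middle of the inner floor of the red bin (fixed, x 26..106, y -250..-70, floor at z 26), walls 4 thick, 36 high (from z 22) next to the tray, 95 high farther out
- tape_measure: yellow tape measure, 65 x 71 x 65 high, standing to the right of the tray beside the red bin; bystander. Origin under its middle
- spool_cream: cream thread spool, 48 across, 55 high, standing in front of the tray; bystander. Origin under its middle
- brass_1: brass-yellow hexagon nut with a 16 hole, 24 over the flats, 28 over the corners, 13 high, about 35 g, one of three alike; origin at the middle of its underside. At the start it lies flat on the deck, at stand x -30..24, y -105..105, its middle at least 30 (along y) from the next nut's
- brass_2: brass-yellow hexagon nut with a 16 hole, 24 over the flats, 28 over the corners, 13 high, about 35 g, one of three alike; origin at the middle of its underside. At the start it lies flat on the deck, at stand x -30..24, y -105..105, its middle at least 30 (along y) from the next nut's
- brass_3: brass-yellow hexagon nut with a 16 hole, 24 over the flats, 28 over the corners, 13 high, about 35 g, one of three alike; origin at the middle of its underside. At the start it lies flat on the deck, at stand x -30..24, y -105..105, its middle at least 30 (along y) from the next nut's
- steel_1: dark grey steel hexagon nut with a 16 hole, 24 over the flats, 28 over the corners, 13 high, about 35 g, one of two alike; origin at the middle of its underside. At the start it lies flat on the deck, at stand x -30..24, y -105..105, its middle at least 30 (along y) from the next nut's
- steel_2: dark grey steel hexagon nut with a 16 hole, 24 over the flats, 28 over the corners, 13 high, about 35 g, one of two alike; origin at the middle of its underside. At the start it lies flat on the deck, at stand x -30..24, y -105..105, its middle at least 30 (along y) from the next nut's
- white_can: closed white adhesive can, 60 across, 171 high, standing in front of the tray on the left, outside the green tab; bystander. Origin under its middle

How it is judged:
By the outcome, as a careful person would: the job done as asked, in the order asked, and still so for the second after the job is handed in, with the robot touching nothing.
It also fails if it takes over 54 s, if anything falls off the work surface, if the arm or the gripper's body presses on something with over 40 N, if the wrist force passes 120 N, or if a joint passes its speed limit or range.

## Working session

There is one attempt and no reset: what is moved stays moved. The work goes in short steps, Python scripts to look and compute and a tool call to move; the robot and the scene stay as the last step left them, time stands still between calls to the robot, and variables do not carry over. Pictures are saved under pics/ and viewed, at most 10 in all, crops included, and the job is handed in when it is done.

Besides the shell and the picture viewer there is one more tool, called as name(argument=value, ...), one argument or row to a line, values as JSON. play_rows: Moves the arm, as the interface text tells. Its arguments: {"type":"object","properties":{"increments":{"type":"array","items":{"type":"array"}},"force":{"type":"number"}},"required":["increments"]}

```bash
mkdir -p pics; ls; cat > h.py <<'E'
from bench import *
import numpy as np, cv2
def W(s,p): return (s["world_from_camera"]@np.r_[p,1])[:3]
def save(s,n): cv2.imwrite(f"pics/{n}.png",s["color"][:,:,::-1])
E
python3 - <<'E'
from h import *
print(sense())
for c in ("top","side"):
    s=snapshot(c); save(s,c+"0")
    for q in ["stand","deck","trough","lid_hinge","lid_edge","green_tab","yellow_tab","return_bin_floor","order_bin_floor","brass_1","steel_1","tape_measure","spool_cream","white_can"]:
        for r in pinpoint(q,s)[:4]: print(c,q,round(r["p"],2),W(s,r["xyz"]).round(0))
E
```

```text
pics
{'time': 0.0, 'joint_pos': array([ 7.20540520e+01,  7.51523564e+00,  8.53281314e+01, -3.84592494e-04,
        8.72617623e+01, -4.89229102e+00]), 'qd': array([ 0.04659406,  0.02329641, -0.08049537, -0.01320431, -0.10052775,
       -0.04894116]), 'joint_efforts': array([-1.26411453e-05, -5.69392347e+01, -5.00554097e+01, -3.17105978e-04,
        1.49291125e-02,  2.02364470e-05]), 'tool_pos': array([135.32337976, 583.98460511, 230.25410415]), 'tcp_rot': array([-1.79895221e+02, -8.58300239e-03,  1.66946354e+02]), 'ft_force': array([ 1.11313413, -0.12733626, -0.73952565]), 'wrist_torque': array([-0.03082796,  0.03122947,  0.02761298]), 'grip_force': 0.0, 'finger_gap': 85.74977191931538}
top deck 0.84 [507.  40. 174.]
top deck 0.2 [503. 143. 179.]
top trough 0.74 [468. 196.  26.]
top trough 0.66 [583.  50. 129.]
top lid_hinge 0.86 [608.  69. 180.]
top lid_hinge 0.37 [374.  58.   1.]
top lid_edge 0.92 [613.  69. 226.]
top green_tab 0.84 [401. 117. 187.]
top return_bin_floor 0.67 [469. 198.  26.]
top order_bin_floor 0.61 [629. -91.  26.]
top brass_1 0.49 [559.   3. 175.]
top brass_1 0.4 
[... 217 characters left out ...]
5. -165.   -0.]
top spool_cream 0.78 [372.  54.   1.]
top white_can 0.67 [335. 182.  -1.]
side stand 0.97 [523.  45.  -1.]
side deck 0.96 [511.  42. 178.]
side deck 0.23 [503. 137. 181.]
side trough 0.64 [589.  52. 135.]
side lid_hinge 0.51 [335. 181.   1.]
side green_tab 0.82 [404. 120. 183.]
side yellow_tab 0.82 [453. -73. 186.]
side return_bin_floor 0.73 [469. 197.  26.]
side brass_1 0.59 [543. -54. 177.]
side brass_1 0.57 [562.   2. 181.]
side brass_1 0.51 [544.  49. 177.]
side steel_1 0.48 [523.  94. 182.]
side steel_1 0.44 [506. 141. 179.]
side steel_1 0.43 [542. -53. 179.]
side tape_measure 0.5 [466. 199.  27.]
side spool_cream 0.72 [373.  52.  -3.]
side white_can 0.8 [335. 180.   0.]
```

View pics/top0.png

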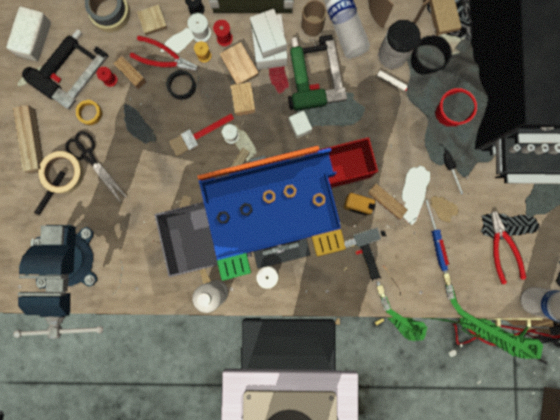

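View pics/side0.png

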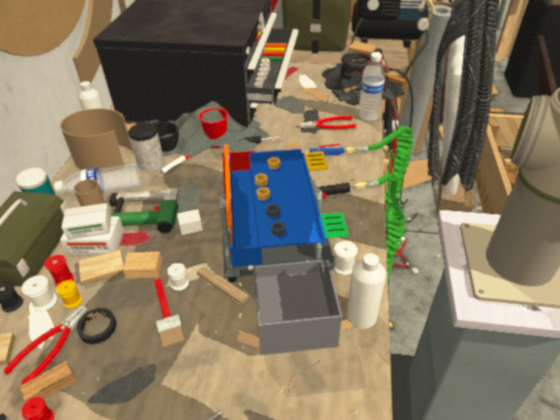

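```bash
python3 - <<'E'
from h import *
# fit stand yaw/origin
L={"deck":(-14,0),"hinge":(89,0),"edge":(86.5+1.5,0),"g":(-99,99),"y":(-99,-99),"rb":(-15,160),"ob":(66,-160),"st":(0,0)}
M=[("deck",507,40),("deck",511,42),("hinge",608,69),("g",401,117),("g",404,120),("y",453,-73),("rb",469,198),("rb",469,197),("ob",629,-91),("st",523,45)]
A=np.array([L[m[0]] for m in M],float);B=np.array([m[1:] for m in M],float)
a,b=A-A.mean(0),B-B.mean(0)
th=np.arctan2((a[:,0]*b[:,1]-a[:,1]*b[:,0]).sum(),(a*b).sum())
R=np.array([[np.cos(th),-np.sin(th)],[np.sin(th),np.cos(th)]]);t=B.mean(0)-R@A.mean(0)
print(np.degrees(th),t);print((B-A@R.T-t).round(1))
for p in [(559,3),(562,2),(548,53),(544,49),(543,-54),(502,139),(506,141),(521,94),(523,94),(372,53),(335,181),(545,-165)]:print(p,(R.T@(np.array(p)-t)).round(1))
E
```

```text
14.548506234795243 [523.2647746   46.35446596]
[[-2.7 -2.8]
 [ 1.3 -0.8]
 [-1.4  0.3]
 [-1.6 -0.3]
 [ 1.4  2.7]
 [ 0.7  1.3]
 [ 0.4  0.5]
 [ 0.4 -0.5]
 [ 1.7  0.9]
 [-0.3 -1.4]]
(559, 3) [ 23.7 -50.9]
(562, 2) [ 26.4 -52.7]
(548, 53) [25.6  0.2]
(544, 49) [20.7 -2.6]
(543, -54) [  -6.1 -102.1]
(502, 139) [ 2.7 95. ]
(506, 141) [ 7.1 95.9]
(521, 94) [ 9.8 46.7]
(523, 94) [11.7 46.2]
(372, 53) [-144.7   44.4]
(335, 181) [-148.4  177.6]
(545, -165) [ -32.1 -210. ]
```

The top view shows the steel nuts at about (223,217) and (246,210), and the brass nuts at (268,196), (290,190) and (319,199). The lid stands upright along the far side. The stand fits at (523, 46) with yaw 14.5°, so I'll turn the tool to match it and move over.

play_rows(
  increments=[
    [-1, [0, 0, -6], -0.12],
    [-1, [0, 0, -6], -0.12],
    [-1, [0, 0, -6], -0.12],
    [-1, [0, 0, -6], -0.122],
    [-1, [-9.6, -36, 0], 0],
    [-1, [-9.6, -36, 0], 0],
    [-1, [-9.6, -36, 0], 0],
    [-1, [-9.6, -36, 0], 0],
    [-1, [-9.6, -36, 0], 0],
    [-1, [-9.6, -36, 0], 0],
    [-1, [-9.6, -36, 0], 0],
    [-1, [-9.6, -36, 0], 0],
  ],
)

```text
time: 2.5
tool_pos: [282.7, 323.6, 255.5]
tcp_rot: [180.0, 0.0, -165.4]
ft_force: [0.9, 0.2, -0.3]
finger_gap: 0.2
grip_force: 0.0
```

play_rows(
  increments=[
    [-1, [-9.6, -36, 0], 0],
    [-1, [-9.6, -36, 0], 0],
    [-1, [-9.6, -36, 0], 0],
    [-1, [-9.6, -36, 0], 0],
    [-1, [-9.6, -36, 0], 0],
    [-1, [-9.6, -36, 0], 0],
    [-1, [-9.6, -36, 0], 0],
    [-1, [-9.6, -36, 0], 0],
    [-1, [-9.6, -36, 0], 0],
    [-1, [-9.6, -36, 0], 0],
    [-1, [-9.6, -36, 0], 0],
    [-1, [-9.6, -36, 0], 0],
  ],
)

```text
time: 3.5
tool_pos: [503.0, -66.0, 255.5]
tcp_rot: [-180.0, 0.0, -165.5]
ft_force: [0.6, 0.5, 0.5]
finger_gap: -0.1
grip_force: 0.0
```

```bash
cat >> h.py <<'E'
th=np.radians(14.55);R=np.array([[np.cos(th),-np.sin(th)],[np.sin(th),np.cos(th)]]);t=np.array([523.3,46.4])
def S(p): return np.r_[R.T@(np.array(p[:2])-t),p[2]].round(1)
def st():
    s=sense();print(round(s["time"],2),"tcp",S(s["tool_pos"]),s["tcp_rot"].round(1),"F",s["ft_force"].round(1),"gap",round(s["finger_gap"],1))
def look(q,c):
    s=snapshot(c)
    for n in q:
        for r in pinpoint(n,s)[:5]:
            if r["p"]>.2: print(c,n,round(r["p"],2),S(W(s,r["xyz"])))
    return s
E
python3 - <<'E'
from h import *
st()
s=look(["brass_1","steel_1","lid_edge","lid_hinge"],"wrist");save(s,"w1")
E
```

```text
3.5 tcp [ -47.8 -103.7  255.5] [-180.     0.  -165.5] F [0.6 0.5 0.5] gap -0.1
wrist brass_1 0.77 [ 20.8  -7.1 179.2]
wrist brass_1 0.72 [ 23.6 -52.5 178.9]
wrist brass_1 0.6 [ -7.9 -99.9 179.9]
wrist steel_1 0.93 [ 11.6  44.4 176.9]
wrist steel_1 0.78 [  1.7  94.8 176.8]
```

play_rows(
  increments=[
    [-1, [0, 2, 24], 0],
    [-1, [0, 0, 24], 0],
    [-1, [0, 0, 24], 0],
    [-1, [0, 0, 0], 0],
    [-1, [-10, 0, 0], 0],
    [-1, [-10, 0, 0], 0],
    [-1, [-10, 0, 0], 0],
    [-1, [-10, 0, 0], 0],
    [-1, [-10, 0, 0], 0],
    [-1, [-10, 0, 0], 0],
    [-1, [-12, 0, 0], 0],
    [-1, [-12, 0, 0], 0],
  ],
)

```text
time: 4.75
tool_pos: [583.9, -39.7, 185.4]
tcp_rot: [-180.0, 0.1, -165.3]
ft_force: [-0.0, -0.4, 0.3]
finger_gap: -0.3
grip_force: 0.0
```

```bash
python3 - <<'E'
from h import *
st()
s=look(["brass_1"],"wrist");save(s,"w2")
E
```

```text
4.75 tcp [ 37.1 -98.6 185.4] [-1.800e+02  1.000e-01 -1.653e+02] F [-0.  -0.4  0.3] gap -0.3
wrist brass_1 0.76 [ 23.6 -49.1 177.2]
wrist brass_1 0.72 [ 22.   -5.  180.7]
wrist brass_1 0.42 [  48.2 -110.5  156. ]
```

View pics/w2.png

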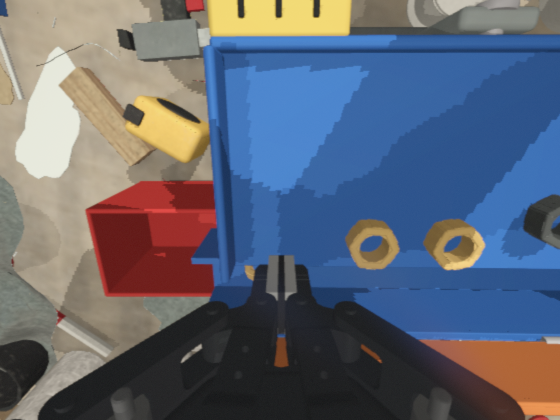

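play_rows(
  increments=[
    [-1, [30, 0, 0], 0],
    [-1, [31, 0, 0], 0],
    [-1, [0, 24, 1], 0],
    [-1, [0, 23, 1], 0],
    [-1, [0, 0, 0], 0],
    [-1, [-10, 0, 0], 0],
    [-1, [-10, 0, 0], 0],
    [-1, [-10, 0, 0], 0],
    [-1, [-10, 0, 0], 0],
    [-1, [-10, 0, 0], 0],
    [-1, [-12, 0, 0], 0],
  ],
)

```text
time: 5.77
tool_pos: [572.5, 4.9, 182.4]
tcp_rot: [-180.0, 0.0, -165.4]
ft_force: [-0.6, -0.0, 0.4]
finger_gap: -0.1
grip_force: 0.0
```

```bash
python3 - <<'E'
from h import *
st()
s=look(["brass_1"],"wrist");save(s,"w3")
E
```

```text
5.77 tcp [ 37.2 -52.5 182.4] [-180.     0.  -165.4] F [-0.6 -0.   0.4] gap -0.1
wrist brass_1 0.73 [  71.1 -113.7  141.6]
wrist brass_1 0.63 [ 23.1  -7.1 177.2]
```

View pics/w3.png

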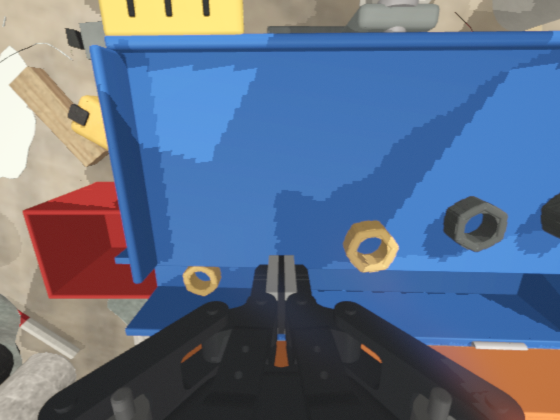

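Nut C is in the trough at (200,280). Nut B is hidden beyond the fingers. Next is A at y≈-6.

play_rows(
  increments=[
    [-1, [30, 0, 0], 0],
    [-1, [31, 0, 0], 0],
    [-1, [0, 23, 0], 0],
    [-1, [0, 23, 0], 0],
    [-1, [0, 0, 0], 0],
    [-1, [-10, 0, 0], 0],
    [-1, [-10, 0, 0], 0],
    [-1, [-10, 0, 0], 0],
    [-1, [-10, 0, 0], 0],
    [-1, [-10, 0, 0], 0],
    [-1, [-12, 0, 0], 0],
    [-1, [0, 0, 0], 0],
  ],
)

```text
time: 6.87
tool_pos: [562.8, 49.4, 181.9]
tcp_rot: [-180.0, 0.1, -165.4]
ft_force: [-0.1, -0.2, 0.2]
finger_gap: -0.3
grip_force: 0.0
```

play_rows(
  increments=[
    [-1, [30, 0, 0], 0],
    [-1, [30, 0, -20], 0],
    [-1, [0, 0, -40], 0],
    [-1, [0, 0, -40], 0],
    [-1, [0, 0, 0], 0],
  ],
)

```text
time: 7.28
tool_pos: [505.5, 33.8, 290.3]
tcp_rot: [-179.8, 0.7, -165.4]
ft_force: [1.1, -0.1, 1.7]
finger_gap: 0.0
grip_force: 0.0
```

```bash
python3 - <<'E'
from h import *
st()
s=look(["brass_1","steel_1","lid_edge","lid_hinge"],"wrist");save(s,"w4")
look(["brass_1","lid_edge","lid_hinge"],"top")
E
```

```text
7.28 tcp [-20.4  -7.7 290.3] [-179.8    0.7 -165.4] F [ 1.1 -0.1  1.7] gap 0.0
wrist brass_1 0.6 [  69.  -113.8  144.2]
wrist brass_1 0.59 [ 75.6 -58.6 146.1]
wrist steel_1 0.77 [  3.   96.  179.3]
wrist steel_1 0.6 [ 10.7  43.8 178.3]
wrist lid_edge 0.68 [ 96.   -1.3 224.9]
wrist lid_hinge 0.61 [  0.2  93.1 180.7]
```

View pics/w4.png

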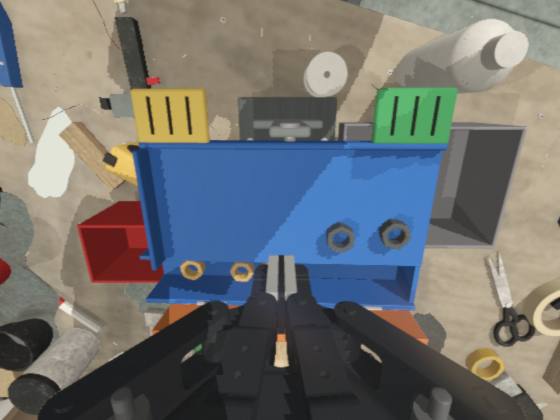

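Two brass nuts show in the trough at (192,270) and (242,271). The third should be hidden behind the fingers at y≈-8. I'll go behind the lid and look before pushing it.

play_rows(
  increments=[
    [-1, [-38, 2, 0], 0],
    [-1, [-38, 2, 0], 0],
    [-1, [-38, 2, 0], 0],
    [-1, [-38, 2, 0], 0],
    [-1, [0, 0, 0], 0],
  ],
)

```text
time: 8.15
tool_pos: [652.0, 82.1, 274.2]
tcp_rot: [179.9, -0.4, -165.4]
ft_force: [0.5, -0.4, -2.5]
finger_gap: 0.2
grip_force: 0.0
```

```bash
python3 - <<'E'
from h import *
st()
s=look(["brass_1","lid_edge"],"top")
c=s["color"][130:290,150:390,::-1];cv2.imwrite("pics/t5.png",cv2.resize(c,None,fx=3,fy=3))
E
```

```text
8.15 tcp [133.5   2.2 274.2] [ 179.9   -0.4 -165.4] F [ 0.5 -0.4 -2.5] gap 0.2
top brass_1 0.62 [ 72.4 -56.3 142.4]
top brass_1 0.61 [  70.5 -109.1  140. ]
top brass_1 0.35 [ 72.5 -15.6 140. ]
top lid_edge 0.73 [ 90.3  -2.2 226.3]
```

View pics/t5.png

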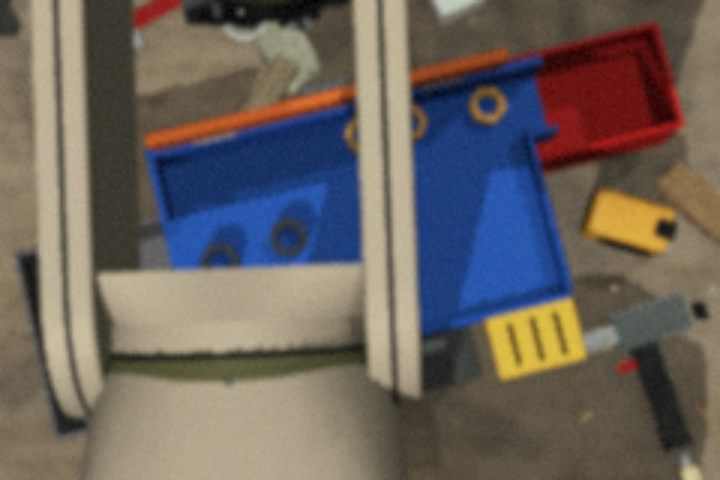

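All three brass nuts are in the trough at (352,128), (410,122) and (488,105), and the steel nuts are on the deck at (220,255) and (290,235). Next I'll push the lid over from behind.

play_rows(
  increments=[
    [-1, [0, 0, 32], 0],
    [-1, [0, 0, 32], 0],
    [-1, [0, 0, 0], 0],
    [-1, [0, 0, 0], 0],
  ],
)

```text
time: 8.63
tool_pos: [646.5, 80.0, 216.6]
tcp_rot: [180.0, -0.2, -165.5]
ft_force: [-0.7, 0.6, 1.2]
finger_gap: 0.3
grip_force: 0.0
```

```bash
python3 - <<'E'
from h import *
st()
E
```

```text
8.63 tcp [127.7   1.5 216.6] [ 180.    -0.2 -165.5] F [-0.7  0.6  1.2] gap 0.3
```

play_rows(
  increments=[
    [-1, [10, 0, 7], 0],
    [-1, [10, 0, 0], 0],
    [-1, [10, 0, 0], 0],
    [-1, [10, 0, 0], 0],
    [-1, [10, 0, 0], 0],
    [-1, [10, 0, 0], 0],
    [-1, [10, 0, 0], 0],
    [-1, [9, 0, 0], 0],
    [-1, [0, 0, 0], 0],
  ],
)

```text
time: 9.38
tool_pos: [572.4, 60.1, 214.4]
tcp_rot: [-179.9, 0.3, -165.5]
ft_force: [-1.3, -0.6, 0.3]
finger_gap: 0.0
grip_force: 0.2
```

```bash
python3 - <<'E'
from h import *
st()
look(["lid_edge","lid_hinge"],"side")
E
```

```text
9.38 tcp [ 50.9   0.9 214.4] [-179.9    0.3 -165.5] F [-1.3 -0.6  0.3] gap 0.0
side lid_edge 0.92 [ 55.2   1.2 209.8]
side lid_hinge 0.93 [ 86.5  -1.  179.7]
```

Lid is at about 0.7 rad, and I'll press it down next.

play_rows(
  increments=[
    [-1, [0, 0, 6], 0],
    [-1, [0, 0, 6], 0],
    [-1, [0, 0, 5], 0],
    [-1, [0, 0, 4], 0],
    [-1, [0, 0, 2], 0],
    [-1, [0, 0, 1], 0],
    [-1, [0, 0, 1], 0],
    [-1, [0, 0, 0], 0],
  ],
)

```text
time: 10.2
tool_pos: [572.6, 60.6, 189.8]
tcp_rot: [-180.0, 0.1, -165.4]
ft_force: [-17.8, -1.2, 33.0]
finger_gap: 0.3
grip_force: 16.9
```

```bash
python3 - <<'E'
from h import *
st()
look(["lid_edge"],"side")
E
```

```text
10.2 tcp [ 51.3   1.4 189.8] [-1.800e+02  1.000e-01 -1.654e+02] F [-17.8  -1.2  33. ] gap 0.3
side lid_edge 0.77 [4.620e+01 1.000e-01 1.893e+02]
side lid_edge 0.56 [-13.5  -0.9 177.5]
```

The lid is shut, with 33 N on the stop. I'll lift off and go to the green tab.

play_rows(
  increments=[
    [-1, [0, 0, -25], 0],
    [-1, [0, 0, -30], 0],
    [-1, [30, 21.4, 0], 0],
    [-1, [30, 21.4, 0], 0],
    [-1, [30, 21.4, 0], 0],
    [-1, [30, 21.4, 0], 0],
    [-1, [30, 21.4, 0], 0],
    [-1, [0, 0, 20], 0],
    [-1, [0, 0, 16], 0],
    [-1, [0, 0, 0], 0],
    [-1, [0, 0, 0], 0],
  ],
)

```text
time: 11.22
tool_pos: [399.3, 126.3, 203.1]
tcp_rot: [180.0, -0.2, -165.4]
ft_force: [0.4, 0.0, -0.2]
finger_gap: -0.0
grip_force: 0.0
```

```bash
python3 - <<'E'
from h import *
st()
look(["green_tab","lid_edge","white_can"],"side")
E
```

```text
11.22 tcp [-99.9 108.5 203.1] [ 180.    -0.2 -165.4] F [ 0.4  0.  -0.2] gap -0.0
side green_tab 0.64 [-98.6  98.8 187.1]
side lid_edge 0.69 [ 43.2  -1.  189.6]
side white_can 0.68 [-147.7  173.7    0.8]
```

play_rows(
  increments=[
    [-1, [0, 0, 8], 0],
    [-1, [0, 0, 8], 0],
    [-1, [0, 0, 7], 0],
    [-1, [0, 0, 7], 0],
    [-1, [0, 0, 7], 0],
    [-1, [0, 0, 7], 0],
    [-1, [0, 0, 7], 0],
    [-1, [0, 0, 7], 0],
    [-1, [0, 0, 7], 0],
    [-1, [0, 0, 0], 0],
    [-1, [0, 0, 0], 0],
    [-1, [0, 0, 0], 0],
  ],
)

```text
time: 12.42
tool_pos: [400.1, 126.4, 139.3]
tcp_rot: [180.0, -0.0, -165.4]
ft_force: [-1.9, 0.7, 4.5]
finger_gap: -0.0
grip_force: 2.5
```

play_rows(
  increments=[
    [-1, [0, 0, 0], 0],
    [-1, [0, 0, 0], 0],
    [-1, [0, 0, 0], 0],
    [-1, [0, 0, 0], 0],
    [-1, [0, 0, 0], 0],
    [-1, [0, 0, 0], 0],
    [-1, [0, 0, 0], 0],
    [-1, [0, 0, 0], 0],
    [-1, [0, 0, 0], 0],
    [-1, [0, 0, 0], 0],
    [-1, [0, 0, 0], 0],
    [-1, [0, 0, 0], 0],
  ],
)

```text
time: 13.42
tool_pos: [400.1, 126.4, 139.4]
tcp_rot: [180.0, -0.0, -165.4]
ft_force: [-1.1, 1.9, 5.1]
finger_gap: 0.3
grip_force: 2.6
```

```bash
python3 - <<'E'
from h import *
st()
s=look(["steel_1","lid_edge","green_tab"],"side");save(s,"s6")
E
```

```text
13.42 tcp [-99.2 108.4 139.4] [ 180.    -0.  -165.4] F [-1.1  1.9  5.1] gap 0.3
side steel_1 0.48 [ -6.4 154.   43.3]
side lid_edge 0.75 [ 46.1  11.8 185.8]
side green_tab 0.71 [ 85.6   2.3 182.5]
side green_tab 0.66 [-98.   95.7 142.4]
side green_tab 0.66 [ 46.3   6.9 187.5]
side green_tab 0.26 [-96.7 -80.1 225.4]
```

View pics/s6.png

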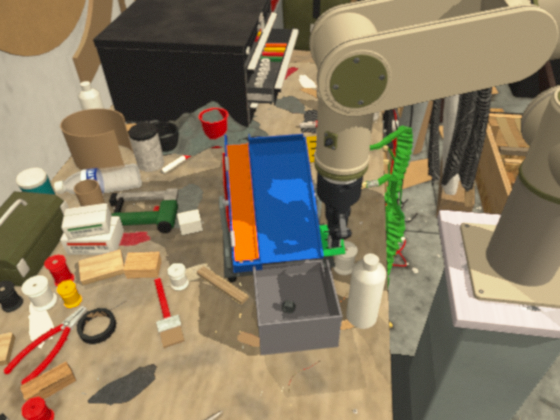

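The deck is empty and one steel nut shows in the grey bin at (288,306). The other may be hidden behind the bin's wall. I'll press a bit further, then let go and check.

play_rows(
  increments=[
    [-1, [0, 0, 5], 0],
    [-1, [0, 0, 0], 0],
    [-1, [0, 0, 0], 0],
    [-1, [0, 0, 0], 0],
    [-1, [0, 0, 0], 0],
    [-1, [0, 0, -8], 0],
    [-1, [0, 0, -8], 0],
    [-1, [0, 0, -10], 0],
    [-1, [0, 0, -12], 0],
    [-1, [0, 0, -15], 0],
    [-1, [0, 0, -25], 0],
    [-1, [0, 0, -25], 0],
  ],
)

```text
time: 14.62
tool_pos: [399.6, 125.9, 238.4]
tcp_rot: [-180.0, -0.1, -165.4]
ft_force: [0.7, -0.4, -0.9]
finger_gap: -0.2
grip_force: 0.0
```

play_rows(
  increments=[
    [-1, [0, 0, 0], 0],
    [-1, [0, -36, 0], 0],
    [-1, [0, -36, 0], 0],
    [-1, [0, 0, 0], 0],
  ],
)

```text
time: 14.95
tool_pos: [419.3, 51.9, 238.2]
tcp_rot: [-179.8, 0.0, -165.6]
ft_force: [-0.5, -0.4, 0.4]
finger_gap: -0.2
grip_force: 0.0
```

```bash
python3 - <<'E'
from h import *
st()
s=look(["steel_1","yellow_tab"],"wrist");save(s,"w7")
look(["steel_1","lid_edge","deck"],"side")
E
```

```text
14.95 tcp [-99.3  31.5 238.2] [-179.8    0.  -165.6] F [-0.5 -0.4  0.4] gap -0.2
wrist steel_1 0.61 [ 22.1 228.2  38.3]
wrist yellow_tab 0.63 [-102.5  -96.3  193.2]
side steel_1 0.69 [ -5.7 156.2  40.1]
side lid_edge 0.85 [ 45.8   2.5 188.6]
side deck 0.75 [-14.   -1.4 175.9]
```

View pics/w7.png

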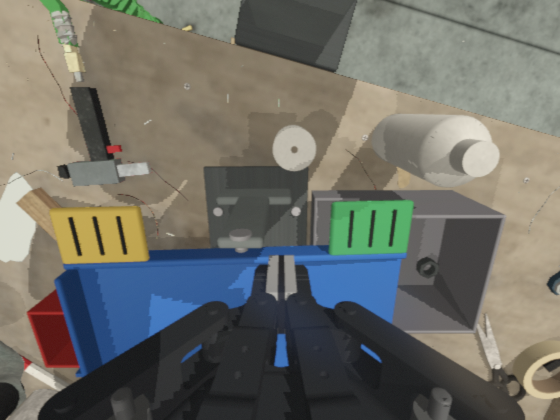

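play_rows(
  increments=[
    [-1, [0, -36, 0], 0],
    [-1, [0, -36, 0], 0],
    [-1, [0, -36, 0], 0],
    [-1, [0, -30, 0], 0],
    [-1, [0, 0, 0], 0],
    [-1, [0, 0, 0], 0],
  ],
)

```text
time: 15.8
tool_pos: [453.0, -77.3, 237.0]
tcp_rot: [180.0, -0.0, -165.5]
ft_force: [0.2, 0.4, 0.1]
finger_gap: 0.3
grip_force: 0.0
```

```bash
python3 - <<'E'
from h import *
st()
s=look(["steel_1"],"top")
w=look(["steel_1"],"wrist")
d=look([],"side")
def crop(s,P):
    T=np.linalg.inv(s["world_from_camera"]);q=[]
    for p in P:
        v=s["intrinsics"]@(T@np.r_[R@np.array(p[:2])+t,p[2],1])[:3];q.append(v[:2]/v[2])
    q=np.array(q).clip(0,[559,419]).astype(int);a,b=q.min(0),q.max(0);print(a,b)
    return cv2.resize(s["color"][a[1]:b[1]+1,a[0]:b[0]+1,::-1],(380,380),interpolation=cv2.INTER_CUBIC)
B=[(x,y,z) for x in(-90,60) for y in(65,255) for z in(22,117)]
cv2.imwrite("pics/bin8.png",np.hstack([crop(s,B),crop(d,B)]))
E
```

```text
15.8 tcp [ -99.1 -102.1  237. ] [ 180.    -0.  -165.5] F [0.2 0.4 0.1] gap 0.3
top steel_1 0.59 [ 19.5 234.1  37.9]
top steel_1 0.46 [ -7.2 157.5  37.8]
wrist steel_1 0.41 [ -8.8 154.8  36.8]
[150 190] [253 278]
[248 237] [344 358]
```

View pics/bin8.png

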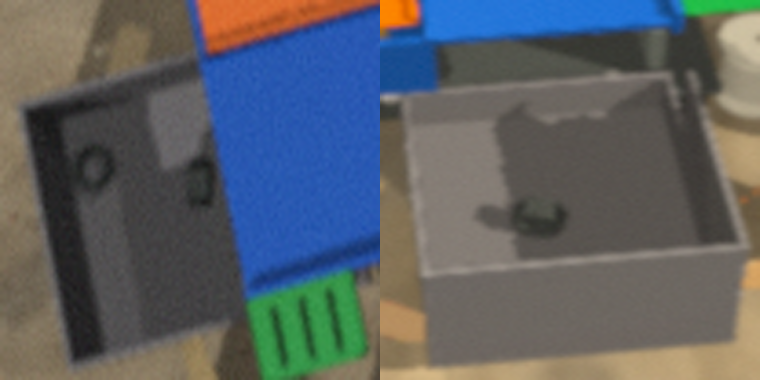

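Both steel nuts are in the grey bin, at (95,165) and (203,180) in the left crop. Next I'll press the yellow tab.

play_rows(
  increments=[
    [-1, [0, -6, 18], 0],
    [-1, [0, 0, 18], 0],
    [-1, [0, 0, 8], 0],
    [-1, [0, 0, 7], 0],
    [-1, [0, 0, 7], 0],
    [-1, [0, 0, 7], 0],
    [-1, [0, 0, 7], 0],
    [-1, [0, 0, 7], 0],
    [-1, [0, 0, 7], 0],
    [-1, [0, 0, 7], 0],
    [-1, [0, 0, 7], 0],
    [-1, [0, 0, 2], 0],
  ],
)

```text
time: 17.05
tool_pos: [455.3, -82.6, 135.2]
tcp_rot: [-180.0, 0.1, -165.4]
ft_force: [-1.0, 2.2, 8.1]
finger_gap: 0.2
grip_force: 3.0
```

play_rows(
  increments=[
    [-1, [0, 0, 0], 0],
    [-1, [0, 0, 0], 0],
    [-1, [0, 0, 0], 0],
    [-1, [0, 0, 0], 0],
    [-1, [0, 0, 0], 0],
    [-1, [0, 0, 0], 0],
    [-1, [0, 0, 0], 0],
    [-1, [0, 0, 0], 0],
    [-1, [0, 0, 0], 0],
    [-1, [0, 0, 0], 0],
    [-1, [0, 0, 0], 0],
    [-1, [0, 0, 0], 0],
  ],
)

```text
time: 18.05
tool_pos: [455.4, -82.8, 135.9]
tcp_rot: [-180.0, 0.1, -165.4]
ft_force: [-0.3, -1.0, 4.8]
finger_gap: 0.0
grip_force: 2.4
```

play_rows(
  increments=[
    [-1, [0, 0, 0], 0],
    [-1, [0, 0, 0], 0],
    [-1, [0, 0, 0], 0],
    [-1, [0, 0, 0], 0],
    [-1, [0, 0, 0], 0],
    [-1, [0, 0, 0], 0],
    [-1, [0, 0, 0], 0],
    [-1, [0, 0, 0], 0],
    [-1, [0, 0, 0], 0],
    [-1, [0, 0, 0], 0],
    [-1, [0, 0, 0], 0],
    [-1, [0, 0, 0], 0],
  ],
)

```text
time: 19.05
tool_pos: [455.4, -82.9, 136.0]
tcp_rot: [-179.9, 0.1, -165.4]
ft_force: [-0.7, -0.4, 4.8]
finger_gap: 0.2
grip_force: 2.4
```

```bash
python3 - <<'E'
from h import *
st()
look(["brass_1"],"top");look(["brass_1","yellow_tab"],"wrist")
E
```

```text
19.05 tcp [ -98.2 -108.   136. ] [-1.799e+02  1.000e-01 -1.654e+02] F [-0.7 -0.4  4.8] gap 0.2
top brass_1 0.71 [ 88.1  -2.  178.1]
top brass_1 0.53 [  74.1 -234.6   36.2]
top brass_1 0.52 [  73.2 -211.4   36.5]
top brass_1 0.38 [  65.4 -162.2   34.4]
wrist yellow_tab 0.71 [-101.8  -92.4  139.5]
```

Three brass nuts are reported in the red bin. I'll let the tab up gently and back off.

play_rows(
  increments=[
    [-1, [0, 0, -8], 0],
    [-1, [0, 0, -8], 0],
    [-1, [0, 0, -8], 0],
    [-1, [0, 0, -10], 0],
    [-1, [0, 0, -10], 0],
    [-1, [0, 0, -15], 0],
    [-1, [0, 0, -25], 0],
    [-1, [0, 0, -25], 0],
    [-1, [0, 0, -25], 0],
    [-1, [20, -20, 0], 0],
    [-1, [0, 0, 0], 0],
    [-1, [0, 0, 0], 0],
  ],
)

```text
time: 20.3
tool_pos: [440.0, -107.5, 270.1]
tcp_rot: [-180.0, 0.0, -165.5]
ft_force: [0.3, -0.5, -0.1]
finger_gap: 0.0
grip_force: 0.0
```

```bash
python3 - <<'E'
from h import *
st()
s=look(["brass_1","steel_1","white_can","spool_cream","tape_measure"],"top")
d=look(["lid_edge","lid_hinge","green_tab","yellow_tab"],"side")
cv2.imwrite("pics/end.png",np.hstack([cv2.resize(s["color"][120:320,140:400,::-1],(400,308)),cv2.resize(d["color"][120:370,150:410,::-1],(400,308))]))
E
```

```text
20.3 tcp [-119.3 -128.   270.1] [-180.     0.  -165.5] F [ 0.3 -0.5 -0.1] gap 0.0
top brass_1 0.52 [  63.4 -166.1   35. ]
top brass_1 0.5 [  71.  -212.1   33.4]
top brass_1 0.44 [  72.2 -231.8   33.5]
top steel_1 0.49 [ 16.2 229.4  33.2]
top steel_1 0.4 [ -6.  158.5  38.6]
top white_can 0.87 [-151.1  180.4   -0.8]
top white_can 0.46 [-104.   -96.6  180.2]
top spool_cream 0.92 [-143.7   43.3    0.2]
top spool_cream 0.37 [-102.8 -100.8  176.8]
top tape_measure 0.37 [ -32.  -207.6   -0.7]
side lid_edge 0.9 [ 46.7  -1.5 187.5]
side lid_hinge 0.95 [ 89.1  -0.8 180. ]
side green_tab 0.66 [-99.3  99.  191.9]
side yellow_tab 0.71 [-99.1 -97.  179.6]
side yellow_tab 0.29 [-10.2  -2.2 178.6]
```

View pics/end.png

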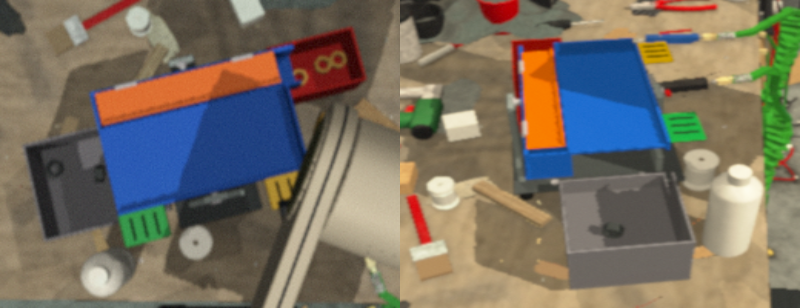

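The deck is empty, with brass at about (300,75), (323,65) and (338,60) in the red bin and steel in the grey bin. The lid is shut and the bystanders are in place. The tab heights differ by about 12 mm, so I'll let the tray settle and recheck the level.

play_rows(
  increments=[
    [-1, [0, 0, 0], 0],
    [-1, [0, 0, 0], 0],
    [-1, [0, 0, 0], 0],
    [-1, [0, 0, 0], 0],
    [-1, [0, 0, 0], 0],
    [-1, [0, 0, 0], 0],
    [-1, [0, 0, 0], 0],
    [-1, [0, 0, 0], 0],
  ],
)

```text
time: 21.52
tool_pos: [440.2, -107.1, 269.3]
tcp_rot: [-180.0, -0.0, -165.4]
ft_force: [0.5, 0.3, 0.3]
finger_gap: 0.1
grip_force: 0.0
```

```bash
python3 - <<'E'
from h import *
for c in ("side","side","side","wrist"): look(["green_tab","yellow_tab"],c)
look(["lid_edge"],"side")
E
```

```text
side green_tab 0.68 [-96.8  99.9 189.2]
side yellow_tab 0.77 [-96.6 -97.7 179.4]
side green_tab 0.69 [-97.9  99.  187.2]
side yellow_tab 0.65 [-97.4 -97.2 181.5]
side yellow_tab 0.46 [-2.6  1.1 -1.7]
side green_tab 0.64 [-101.4  100.5  189.8]
side yellow_tab 0.62 [ -96.6 -100.3  179.2]
wrist green_tab 0.73 [-100.3   95.5  196.5]
wrist yellow_tab 0.97 [-103.1  -99.2  183.1]
side lid_edge 0.8 [ 47.8   0.  189. ]
```

The tray rests at about -0.045 rad, from pivot friction. A light nudge on the green tab down to its level height of 186 will trim it.

play_rows(
  increments=[
    [-1, [-3, 38, 0], 0],
    [-1, [-3, 38, 0], 0],
    [-1, [-3, 38, 0], 0],
    [-1, [-3, 38, 0], 0],
    [-1, [-4, 38, 0], 0],
    [-1, [-4, 38, 0], 0],
    [-1, [0, 0, 30], 0],
    [-1, [0, 0, 30], 0],
    [-1, [0, 0, 10], 0],
    [-1, [0, 0, 0], 0],
    [-1, [0, 0, 0], 0],
    [-1, [0, 0, 0], 0],
  ],
)

```text
time: 23.22
tool_pos: [403.2, 118.2, 201.1]
tcp_rot: [-180.0, 0.1, -165.5]
ft_force: [0.8, -0.5, -0.3]
finger_gap: 0.0
grip_force: 0.0
```

```bash
python3 - <<'E'
from h import *
st()
E
```

```text
23.22 tcp [-98.2  99.7 201.1] [-1.800e+02  1.000e-01 -1.655e+02] F [ 0.8 -0.5 -0.3] gap 0.0
```

play_rows(
  increments=[
    [-1, [0, 0, 6], 0],
    [-1, [0, 0, 5], 0],
    [-1, [0, 0, 3], 0],
    [-1, [0, 0, 2], 0],
    [-1, [0, 0, 0], 0],
    [-1, [0, 0, 0], 0],
  ],
)

```text
time: 23.72
tool_pos: [402.1, 118.5, 183.2]
tcp_rot: [-180.0, -0.0, -165.4]
ft_force: [-0.7, -1.0, 0.5]
finger_gap: 0.1
grip_force: 0.1
```

play_rows(
  increments=[
    [-1, [0, 0, -4], 0],
    [-1, [0, 0, -6], 0],
    [-1, [0, 0, -20], 0],
    [-1, [0, 0, -30], 0],
    [-1, [0, -30, -30], 0],
    [-1, [30, -30, 0], 0],
    [-1, [0, 0, 0], 0],
    [-1, [0, 0, 0], 0],
    [-1, [0, 0, 0], 0],
    [-1, [0, 0, 0], 0],
  ],
)

```text
time: 24.55
tool_pos: [388.5, 54.8, 272.6]
tcp_rot: [180.0, -0.0, -165.4]
ft_force: [-0.2, 0.7, -1.3]
finger_gap: 0.0
grip_force: 0.0
```

```bash
python3 - <<'E'
from h import *
st()
for c in ("side","side","wrist"): look(["green_tab","yellow_tab"],c)
look(["lid_edge","white_can","spool_cream"],"side")
E
```

```text
24.55 tcp [-128.4   42.   272.6] [ 180.    -0.  -165.4] F [-0.2  0.7 -1.3] gap 0.0
side green_tab 0.88 [-99.8  97.3 182.5]
side yellow_tab 0.6 [-96.5 -94.8 185.7]
side green_tab 0.83 [-97.5  99.3 185.9]
side green_tab 0.49 [-12.4   0.7 181.4]
side yellow_tab 0.66 [-95.4 -98.2 185.1]
wrist green_tab 0.72 [-99.3  95.7 188. ]
wrist yellow_tab 0.82 [-103.5  -96.7  189.4]
side lid_edge 0.71 [ 44.3   3.4 188.2]
side white_can 0.57 [-147.2  173.9   -0.5]
side spool_cream 0.69 [-143.4   43.2   -0.2]
side spool_cream 0.54 [-15.9 157.7  26.1]
```

The tray is level, the lid is shut and the robot is clear.

```bash
python3 -c "
from bench import *
print(hand_in())"
```

```text
the job is handed in; nothing more can be done
None
```

The job is done and handed in at about 25 s. The three brass nuts are in the red bin and the two steel ones in the grey bin, the lid is shut, and the tray is let go and level after one light extra touch on the green tab once it was empty. The tape measure, spool and can are where they stood.

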